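# Put three swapped canister lids back on their own canisters

### The arm

A 6-joint arm with a two-finger parallel gripper is mounted at the origin on a cart in front of the work surface, level with it; the furniture and walls round the work are solid. World frame = base frame: x ahead of the robot, y to its left, z up, the work surface at z = 0. Lengths are in m, angles in degrees, forces in N, time in s.
With the tool pointing down it reaches from about 0.35 to 0.85 m from the base axis. Payload 8.1 kg.
Tool frame: the origin (TCP) lies where the fingers leave the gripper's body, on its centre line; the fingertips stand 73 mm ahead of it and the grasp point (between the pads) lies 54 mm ahead of it; z points along the fingers, y is the line along which they close (so a half turn about z gives the same grasp; the last joint's range is limited). The gripper opens to 85 mm and grips with 20 to 120 N. Pads are 22 mm wide; open, the fingers measure 114 mm over their backs; the gripper's body (76 mm by 85 mm) begins 54 mm behind the grasp point. The pads swing forward as they close: fully open they stand 13 mm farther back than shut.
Start: joints at [-72.273, 7.471, 85.268, -0, 87.261, -4.893], TCP at [0.231, -0.554, 0.304] pointing down, gripper open.
Joint ranges: [-169.43, 169.43], [-51.17, 129.36], [1.28, 143.12], [-76.62, 256.62], [0, 156.53], [-152.29, 152.29]. Speed limits (degrees/s): [136.94, 136.94, 159.86, 180, 180, 180].

### API

Orientations are given as [roll, pitch, yaw] about the fixed x, y, z axes, in that order (R = Rz(yaw) Ry(pitch) Rx(roll)).
In Python, from plant import manip, let_go, gripper_close, optics, order gives the robot as it stands. Calls block until the motion is done:
- manip.move_pose(position, orientation): joint-space move of the TCP to a pose.
- manip.move_straight(position, orientation=None, rate=0.15): straight line of the TCP; orientation=None keeps the orientation; rate is the mean speed in m/s.
- manip.goto_joints(angles): joint-space move.
- let_go() and gripper_close(squeeze=None): open the fingers fully, or close them until they stop; squeeze is the grip in N (None keeps the last).
- manip.hold(seconds).
- manip.ik(position, orientation): joint angles nearest the present ones, or None.
- manip.sense(): the state.
- optics.snapshot(name): name is "side" or "top"; returns the picture (384x512x3 uint8, red, green, blue); there is no depth.
- optics.camera_model(name): a dict with "fx", "fy", "cx", "cy" (pixels), "R" (3x3) and "t" (3): a world point X has camera coordinates R X + t. Camera axes: x right, y down, z forward; pixel columns grow to the right and rows downward; lengths in m; the calibration is good to about 2 mm. A picture is of the moment at which its call begins. camera_model takes no time and is no camera call.
A pose or a line that the arm cannot do raises manip.IKError and nothing moves.
- order.sign_off(): hands the job in; it is judged then, once.
The state is a dict: "time": time; "joint_positions": joint angles; "dq": joint speeds; "effort": joint torques, N m; "position": TCP position; "ee_rot": TCP orientation; "wrist_force": force on the tool from outside, world axes, zero at the start; "moment": the same for the moment, N m; "gripper_width": finger opening in m; "gripper_force": force on a finger pad.
Only numpy, scipy, OpenCV 4.12 (cv2) and the standard library are available. Lean on these libraries where they do the work, as an engineer would, in place of code of your own. Each camera call takes 0.05 s, during which the arm holds its last target. There are 200 camera calls.

### The job

After the washing-up the wooden lids were put on the wrong canisters. Put each lid back on the canister whose shape it fits, fully home with its brim down on the rim; the bare board is free to lay a lid on meanwhile. Leave the canisters, mug, salt shaker and mustard jar standing where they are, and set the lids down gently: do not drop them.

Things in the scene. Friction and masses are not known exactly. Their poses are not given: they have to be found in the camera images.
- round_lid: Round light-wood lid, brim 102 mm across; plug 82 mm across at its top, 72 at its foot. Origin: centre of the brim's underside, z up. Brim z 0 to 10 mm; plug 14 mm deep below; bar grip on top, centred, z 10 to 44, 56 mm long (x), 16 thick (y), flat sides. 0.15 kg. Fits the round canister at any yaw. At the start it stands on its plug across the oblong canister's rim.
- square_lid: Square light-wood lid, brim 102 x 102 mm; plug 82 x 82 mm at its top, 72 at its foot. Origin: centre of the brim's underside, z up. Brim z 0 to 10 mm; plug 14 mm deep below; bar grip on top, centred, z 10 to 44, 56 mm long (x), 16 thick (y), flat sides. 0.15 kg. Fits the square canister, sides parallel, any quarter turn. At the start it stands on its plug on the round canister's rim.
- oblong_lid: Oblong light-wood lid, brim 138 (x) x 70 (y) mm; plug 118 x 50 mm at its top, 108 x 40 at its foot. Origin: centre of the brim's underside, z up. Brim z 0 to 10 mm; plug 14 mm deep below; bar grip on top, centred, z 10 to 44, 56 mm long (x), 16 thick (y), flat sides. 0.15 kg. Fits the oblong canister, long sides parallel, either way round. At the start it stands on its plug on the square canister's rim.
- round_canister: Round canister, 105 mm high, 126 mm across its body and 100 across its rim; mouth 88 mm across, 3 mm room all round its lid's plug at the plug's top and 8 mm at its foot. White stoneware, 0.75 kg, loose, 6 mm walls, hollow. Origin: centre of its underside, z up. Its lid is home when the lid's origin is on its axis at rim height.
- square_canister: Square canister, rounded corners, 90 mm high, body 114 x 114, rim 100 x 100 mm, sides along its x and y; mouth 88 x 88 mm, the same room round its lid's plug as on the round one. White stoneware, 0.75 kg, loose, 6 mm walls, hollow. Origin: centre of its underside, z up. Its lid is home when the lid's origin is on its axis at rim height.
- oblong_canister: Oblong canister, rounded corners, 78 mm high, body 150 (x) x 82 (y), rim 136 x 68 mm; mouth 124 x 56 mm, the same room round its lid's plug as on the round one. White stoneware, 0.75 kg, loose, 6 mm walls, hollow. Origin: centre of its underside, z up. Its lid is home when the lid's origin is on its axis at rim height.
- board: Bare dark-wood breakfast board, 130 (x) x 170 (y) x 15 mm, fixed on the worktop: a clear place to lay a lid down meanwhile (a lid stands there on its plug, its origin 14 mm above the board). Origin at the centre of its underside, z up. The board and the canisters trade places from start to start.
- mug: Green mug, 84 mm across, 96 mm high, with a handle that points roughly towards the robot; bystander in front of the canisters. Origin under the centre of its 86 x 118 mm outline (handle towards its -y).
- shaker: Salt shaker of glass with a grey cap, 44 mm across, 90 mm high; bystander in front of the canisters. Origin at the centre of its underside.
- mustard: Squat mustard jar with a red lid, 73 x 74 mm, 83 mm high; bystander in front of the canisters. Origin at the centre of its underside.
Things that resemble listed ones, but are neither listed nor needed, are in the scene too. What is shaped like the round_lid but yellow is not meant.

How it is judged:
By the outcome, as a careful person would: the job done as asked, in the order asked, and still so for the second after the job is handed in, with the robot touching nothing.
It also fails if it takes over 106 s, if anything falls off the work surface, if the arm or the gripper's body presses on something with over 40 N, if the wrist force passes 120 N, or if a joint passes its speed limit or range.

## Working session

There is one attempt and no reset: what is moved stays moved. The work goes in short steps, each a Python script; the robot and the scene stay as the last script left them, time stands still between calls to the robot, and variables do not carry over. Pictures are saved under pics/ and viewed, at most 14 in all, crops included, and the job is handed in when it is done.

```bash
mkdir -p pics; ls; python3 - <<'E'
from plant import manip, optics
import cv2
for n in("top","side"):
    im=optics.snapshot(n); cv2.imwrite(f"pics/{n}0.png",im[...,::-1]); cv2.imwrite(f"pics/{n}0b.png",cv2.resize(im[...,::-1],(800,600),interpolation=cv2.INTER_CUBIC))
    print(optics.camera_model(n))
s=manip.sense();print(s["time"],s["ee_rot"],s["position"])
E
```

```text
pics
{'fx': 499.8891052874322, 'fy': 499.8891052874322, 'cx': 254.98834144928364, 'cy': 195.3407176831598, 'R': array([[-0.44636014, -0.89483374, -0.00593269],
       [-0.69339832,  0.35005591, -0.6298092 ],
       [ 0.56565129, -0.27700801, -0.77672722]]), 't': array([0.10266884, 0.49586886, 1.85508303])}
{'fx': 486.96234475856505, 'fy': 486.96234475856505, 'cx': 257.4112543127104, 'cy': 194.69436840071614, 'R': array([[ 0.94511052, -0.32637215, -0.01572631],
       [-0.22456399, -0.61382588, -0.75682812],
       [ 0.23735441,  0.71881778, -0.65342473]]), 't': array([-0.53689641,  0.11373587,  1.64805107])}
0.1 [-1.79903544e+02 -9.86480570e-03  2.26182433e+01] [ 0.23068072 -0.55348075  0.30295289]
```

View pics/top0b.png

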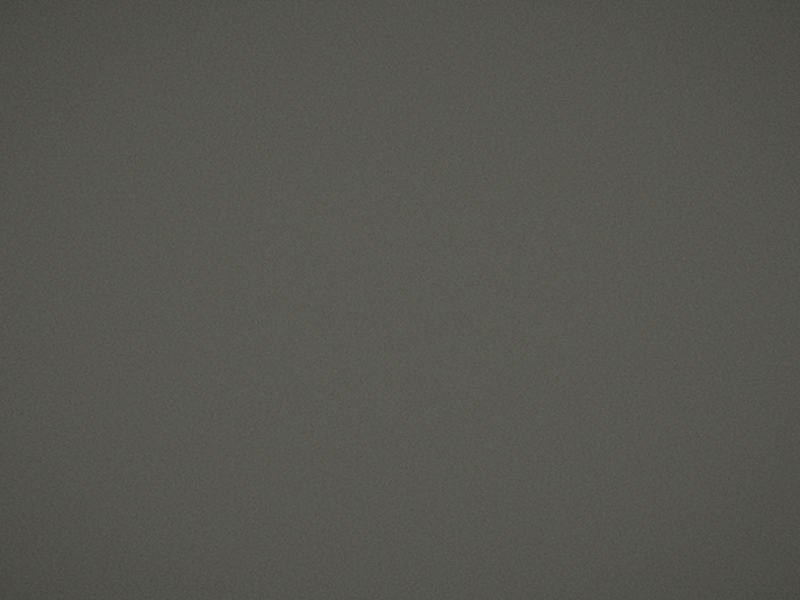

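View pics/side0b.png

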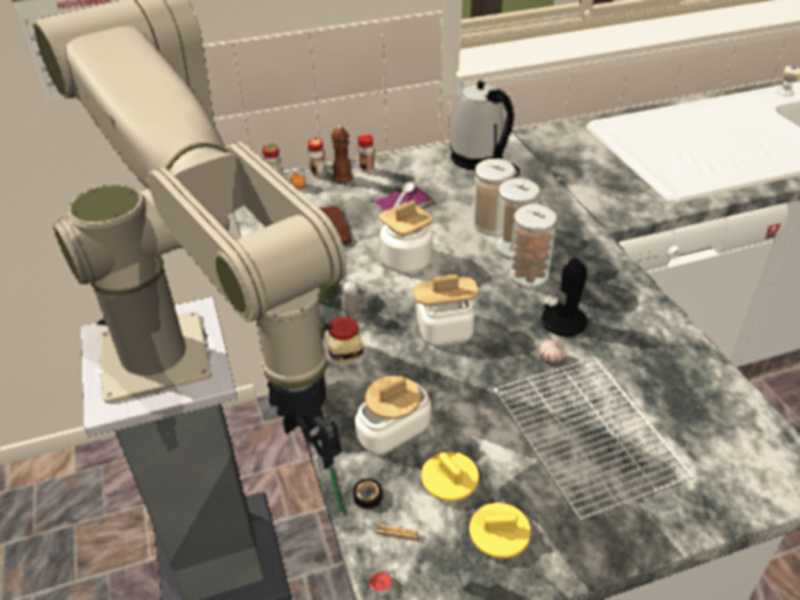

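The side picture shows the round canister with the square lid at about (405,235), the square canister with the oblong lid at (445,305), and the oblong canister with the round lid at (393,410). The mustard is at (345,340) and two yellow decoy lids at (450,475) and (500,530). The board is mostly hidden by the arm near (338,225). The top picture is blank grey. I'll move the arm clear and look again.

```bash
cat > h.py <<'E'
import numpy as np, cv2
from plant import manip, let_go, gripper_close, optics, order
def ray(n,uv,z):
    c=optics.camera_model(n);R,t=c["R"],c["t"];o=-R.T@t
    d=R.T@np.array([(uv[0]-c["cx"])/c["fx"],(uv[1]-c["cy"])/c["fy"],1]);return o+d*(z-o[2])/d[2]
def proj(n,X):
    c=optics.camera_model(n);p=np.atleast_2d(X)@c["R"].T+c["t"];return np.c_[p[:,0]/p[:,2]*c["fx"]+c["cx"],p[:,1]/p[:,2]*c["fy"]+c["cy"]]
def snap(n,name,crop=None,s=1.5625):
    im=optics.snapshot(n)[...,::-1];cv2.imwrite(f"pics/{name}_raw.png",im)
    if crop: u0,v0,u1,v1=crop; im=im[v0:v1,u0:u1]
    cv2.imwrite(f"pics/{name}.png",cv2.resize(im,None,fx=s,fy=s,interpolation=cv2.INTER_CUBIC))
E
python3 - <<'E'
from h import *
k=0.64
for a,uv,z in (("round",(405,232),.115),("sq",(446,295),.105),("obl",(393,398),.09),("board",(338,225),.015),("mustard",(343,325),.083)): print(a,ray("side",(uv[0]*k,uv[1]*k),z).round(3))
for n in("top","side"):
    c=optics.camera_model(n);print(n,-c["R"].T@c["t"])
manip.goto_joints([-110,-20,85,0,87,-5])
im=optics.snapshot("top");print(im.mean(),im.std(), manip.sense()["time"])
snap("side","side1")
cv2.imwrite("pics/top1_raw.png",im[...,::-1])
E
```

```text
round [0.61  0.097 0.115]
sq [ 0.621 -0.139  0.105]
obl [ 0.424 -0.367  0.09 ]
board [0.502 0.32  0.015]
mustard [ 0.393 -0.132  0.083]
top [-0.6596682   0.43216258  1.75380536]
side [ 0.14179524 -1.29006243  1.15451244]
84.38901095920139 5.1211412931081215 1.875
```

View pics/side1.png

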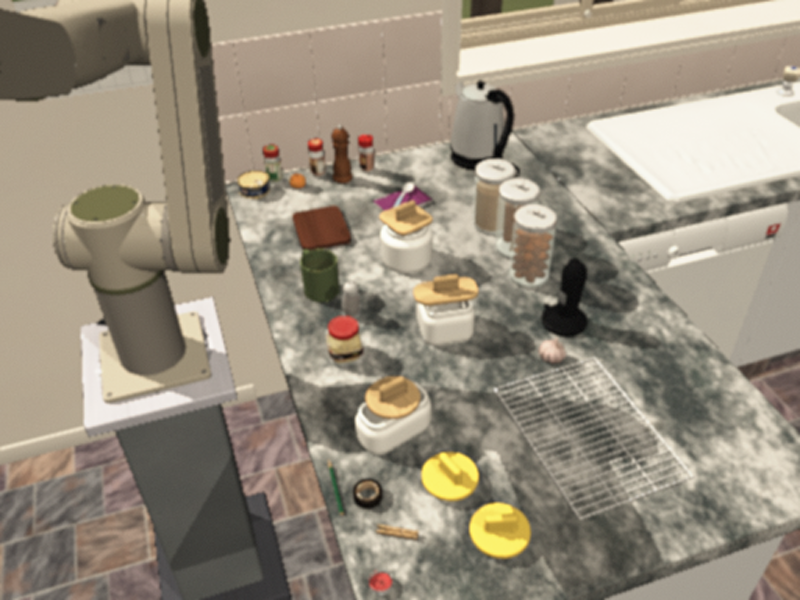

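The top camera stays featureless grey, so I'll work from the side camera alone, using the known heights. The scene is now clear: board at (322,228), mug (320,275), shaker (349,298), mustard (344,338). Next I'll fit the lid silhouettes.

```bash
cat >> h.py <<'E'
from scipy.optimize import minimize
def box(lx,ly,z0,z1): return np.array([[sx*lx/2,sy*ly/2,z] for sx in(1,-1) for sy in(1,-1) for z in(z0,z1)])
def cyl(r,z0,z1):
    a=np.linspace(0,2*np.pi,48,endpoint=False);return np.vstack([np.c_[r*np.cos(a),r*np.sin(a),np.full(48,z)] for z in(z0,z1)])
GRIP=box(.056,.016,.010,.044)
LID={"round":[cyl(.051,0,.01),GRIP,cyl(.041,-.001,0)],"square":[box(.102,.102,0,.01),GRIP],"oblong":[box(.138,.070,0,.01),GRIP]}
PL={"round":cyl(.036,-.014,-.014+1e-4),"square":box(.072,.072,-.014,-.0139),"oblong":box(.108,.04,-.014,-.0139)}
for k in LID: LID[k]=LID[k][:2]
def place(P,x,y,z,yaw):
    c,s=np.cos(yaw),np.sin(yaw);return P@np.array([[c,s,0],[-s,c,0],[0,0,1]])+[x,y,z]
S=8
def sil(parts,p,z,org,shape):
    m=np.zeros(shape,np.uint8)
    for P in parts:
        q=(proj("side",place(P,p[0],p[1],z,p[2]))-org+.5)*S-.5
        cv2.fillConvexPoly(m,cv2.convexHull(np.round(q*16).astype(np.int32)),255,cv2.LINE_AA,4)
    return m
def woodmask(im,org,wh):
    u,v=org;w,h=wh;c=cv2.resize(im[v:v+h,u:u+w],None,fx=S,fy=S,interpolation=cv2.INTER_CUBIC)
    H=cv2.cvtColor(c,cv2.COLOR_BGR2HSV);return c,((H[...,0]>8)&(H[...,0]<24)&(H[...,1]>80)&(H[...,2]>60)).astype(np.uint8)*255
def fitlid(im,k,p0,z,yaws,half=(28,24)):
    ce=proj("side",[[p0[0],p0[1],z]])[0].astype(int);org=ce-half;c,m=woodmask(im,org,(2*half[0],2*half[1]))
    n,l,st,cc=cv2.connectedComponentsWithStats(m);m=((l==1+np.argmax(st[1:,4]))*255).astype(np.uint8)
    def cost(q): return np.abs(sil(LID[k],[q[0]/1000,q[1]/1000,q[2]/50],z,org,m.shape).astype(float)-m).mean()/max(m.mean(),1)
    best=None
    for y in yaws:
        x0=np.array([p0[0]*1000,p0[1]*1000,np.radians(y)*50])
        sx=np.vstack([x0,x0+[12,0,0],x0+[0,12,0],x0+[0,0,10]])
        r=minimize(cost,x0,method="Nelder-Mead",options=dict(initial_simplex=sx,xatol=.05,fatol=1e-5))
        if best is None or r.fun<best.fun: best=r
    q=best.x;p=np.array([q[0]/1000,q[1]/1000,q[2]/50])
    e=sil(LID[k],p,z,org,m.shape);cn,_=cv2.findContours((e>127).astype(np.uint8),0,2);cv2.drawContours(c,cn,-1,(255,0,255),1)
    cn,_=cv2.findContours(m,0,2);cv2.drawContours(c,cn,-1,(0,255,0),1)
    return p,best.fun,c
E
python3 - <<'E'
from h import *
im=cv2.imread("pics/side1_raw.png");o=[]
for k,p,z in(("square",(.61,.097),.119),("oblong",(.621,-.139),.104),("round",(.424,-.367),.092)):
    r,f,c=fitlid(im,k,p,z,range(-80,90,20));print(k,r[:2].round(4),np.degrees(r[2]).round(1),round(f,3));o.append(c)
u=np.hstack(o);print(u.shape);cv2.imwrite("pics/fit1.png",cv2.resize(u,(800,int(u.shape[0]*800/u.shape[1]))))
cv2.imwrite("pics/can.png",cv2.resize(im[120:292,180:310],None,fx=3.4,fy=3.4,interpolation=cv2.INTER_CUBIC))
E
```

```text
square [0.6277 0.1398] 14.8 0.111Traceback (most recent call last):
  File "<stdin>", line 4, in <module>
  File "h.py", line 40, in fitlid
    r=minimize(cost,x0,method="Nelder-Mead",options=dict(initial_simplex=sx,xatol=.05,fatol=1e-5))
    res = _minimize_neldermead(fun, x0, args, callback, bounds=bounds,
                               **options)
    fxc = func(xc)
    fx = function(np.copy(x), *(wrapper_args + args))
  File "h.py", line 35, in cost
    def cost(q): return np.abs(sil(LID[k],[q[0]/1000,q[1]/1000,q[2]/50],z,org,m.shape).astype(float)-m).mean()/max(m.mean(),1)
                               ~~~^^^^^^^^^^^^^^^^^^^^^^^^^^^^^^^^^^^^^^^^^^^^^^^^^^^^
  File "h.py", line 26, in sil
    q=(proj("side",place(P,p[0],p[1],z,p[2]))-org+.5)*S-.5
       ~~~~^^^^^^^^^^^^^^^^^^^^^^^^^^^^^^^^^^
  File "h.py", line 7, in proj
    c=optics.camera_model(n);p=np.atleast_2d(X)@c["R"].T+c["t"];return np.c_[p[:,0]/p[:,2]*c["fx"]+c["cx"],p[:,1]/p[:,2]*c["fy"]+c["cy"]]
ValueError: time passes only in moves, steps and waits
```

```bash
sed -i 's/^from plant.*/&\nCM={n:optics.camera_model(n) for n in("side",)}/; s/c=optics.camera_model(n)/c=CM[n]/' h.py
cat > f1.py <<'E'
from h import *
im=cv2.imread("pics/side1_raw.png");o=[]
for k,uv,z in(("square",(405,220),.119),("oblong",(446,291),.104),("round",(393,396),.092)):
    p=ray("side",(uv[0]*.64,uv[1]*.64),z)
    r,f,c=fitlid(im,k,p,z,range(-80,90,20));print(k,r[:2].round(4),np.degrees(r[2]).round(1),round(f,3));o.append(c)
u=np.hstack(o);cv2.imwrite("pics/fit1.png",cv2.resize(u,(800,int(u.shape[0]*800/u.shape[1]))))
cv2.imwrite("pics/can.png",cv2.resize(im[120:292,180:310],None,fx=3.4,fy=3.4,interpolation=cv2.INTER_CUBIC))
E
python3 f1.py
```

```text
square [0.6277 0.14  ] 14.9 0.111
oblong [ 0.6236 -0.1288] 172.2 0.12
round [ 0.4223 -0.3675] -14.0 0.054
```

View pics/fit1.png

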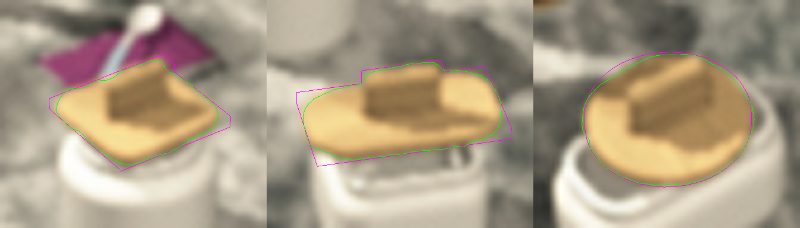

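View pics/can.png

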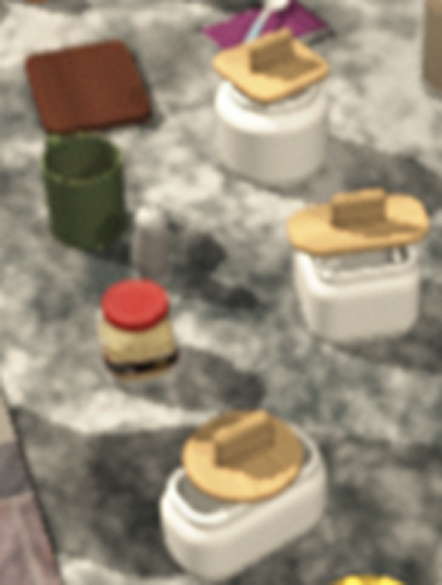

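The silhouettes fit, but the brims have rounded corners that my model lacks. The round lid's grip edges can be read directly: lower front edge (634,135)-(712,99), upper front edge (632,101)-(712,64) in the fit picture.

```bash
cat >> h.py <<'E'
def rbox(lx,ly,r,z0,z1): 
    P=cyl(r,z0,z1);return P+np.sign(P+1e-12)*[lx/2-r,ly/2-r,0]*np.array([1,1,0])
LID["square"][0]=rbox(.102,.102,.016,0,.01);LID["oblong"][0]=rbox(.138,.07,.022,0,.01)
E
cat > f2.py <<'E'
from h import *
im=cv2.imread("pics/side1_raw.png");o=[]
for k,uv,z,R in(("square",(405,220),.119,(.012,.018,.024)),("oblong",(446,291),.104,(.016,.022,.030))):
  for rr in R:
    LID[k][0]=rbox(*((.102,.102) if k=="square" else (.138,.07)),rr,0,.01)
    p=ray("side",(uv[0]*.64,uv[1]*.64),z)
    r,f,c=fitlid(im,k,p,z,(0,15,75) if k=="square" else (-8,));print(k,rr,r[:2].round(4),np.degrees(r[2]).round(1),round(f,3))
z=.092;ce=proj("side",[ray("side",(393*.64,396*.64),z)])[0].astype(int);org=ce-(28,24);f=448*3/800/8
g=lambda a,b,z:[ray("side",np.array([(x-533.3)*f,y*f])+org,z)[:2] for x,y in(a,b)]
for a,b,zz in(((634,135),(712,99),.102),((632,101),(712,64),.136)):
    A,B=g(a,b,zz);print(A.round(4),B.round(4),((A+B)/2).round(4),np.linalg.norm(B-A).round(4),np.degrees(np.arctan2(*(B-A)[::-1])))
E
python3 f2.py
```

```text
square 0.012 [0.6278 0.1399] 15.1 0.089
square 0.018 [0.6275 0.1404] 15.4 0.075
square 0.024 [0.6266 0.14  ] 15.8 0.066
oblong 0.016 [ 0.6236 -0.1289] -7.5 0.09
oblong 0.022 [ 0.6235 -0.1288] -7.4 0.069
oblong 0.03 [ 0.6239 -0.1287] -6.7 0.042
[ 0.3981 -0.3801] [ 0.4522 -0.3684] [ 0.4251 -0.3742] 0.0554 12.249097234947673
[ 0.3969 -0.3835] [ 0.4516 -0.3712] [ 0.4243 -0.3773] 0.0561 12.69112436373978
```

```bash
cat >> h.py <<'E'
LID["square"][0]=rbox(.102,.102,.024,0,.01);LID["oblong"][0]=rbox(.138,.07,.032,0,.01)
DZ=.087
def ori(yaw): return [180,0,(yaw+90)%180-90]
def pick(x,y,z,yaw,up=.30):
    let_go();manip.move_pose([x,y,z+DZ+.07],ori(yaw));manip.move_straight([x,y,z+DZ],rate=.10)
    gripper_close(40);s=manip.sense();print("grip",s["gripper_width"],s["gripper_force"],s["time"])
    manip.move_straight([x,y,up],rate=.15);s=manip.sense();print("lift",s["gripper_width"],s["wrist_force"].round(2) if hasattr(s["wrist_force"],"round") else s["wrist_force"],s["time"])
def put(x,y,z,yaw,up=.30,hover=.03):
    manip.move_pose([x,y,max(up,z+DZ+.05)],ori(yaw))
    manip.move_straight([x,y,z+DZ+hover],rate=.15)
def lower(x,y,z,n=16,step=.0015,fmax=4,start=.008):
    manip.move_straight([x,y,z+DZ+start],rate=.05);f0=np.array(manip.sense()["wrist_force"])
    for i in range(n):
        manip.move_straight([x,y,z+DZ+start-step*(i+1)],rate=.03);s=manip.sense();f=np.array(s["wrist_force"])-f0
        if f[2]>fmax: break
    print("down",i,"z",s["position"][2]-DZ,f.round(1),s["time"])
def release(up=.30):
    let_go();p=manip.sense()["position"];manip.move_straight([p[0],p[1],p[2]+.07],rate=.12)
E
python3 - <<'E'
from h import *
c=[ray("side",np.array(p)/3.4+[180,120],.015)[:2] for p in((26,55),(122,40),(152,122),(42,132))]
print(np.round(c,3).tolist(),np.mean(c,0)); m=ray("side",np.array((82,150))/3.4+[180,120],.096);print("mug",m)
for a,b in((0,1),(1,2),(2,3),(3,0)): print(np.linalg.norm(c[a]-c[b]).round(3))
pick(.4227,-.3678,.092,12.5)
snap("side","s2")
E
```

```text
[[0.404, 0.417], [0.524, 0.408], [0.511, 0.23], [0.386, 0.255]] [0.45616929 0.32754436]
mug [0.40112488 0.0993931  0.096     ]
0.12
0.179
0.127
0.163
grip 0.015536525540033767 39.43843960762024 6.0667
lift 0.015307125026654591 [ 0.69 -0.33 -1.7 ] 7.025
```

View pics/s2.png

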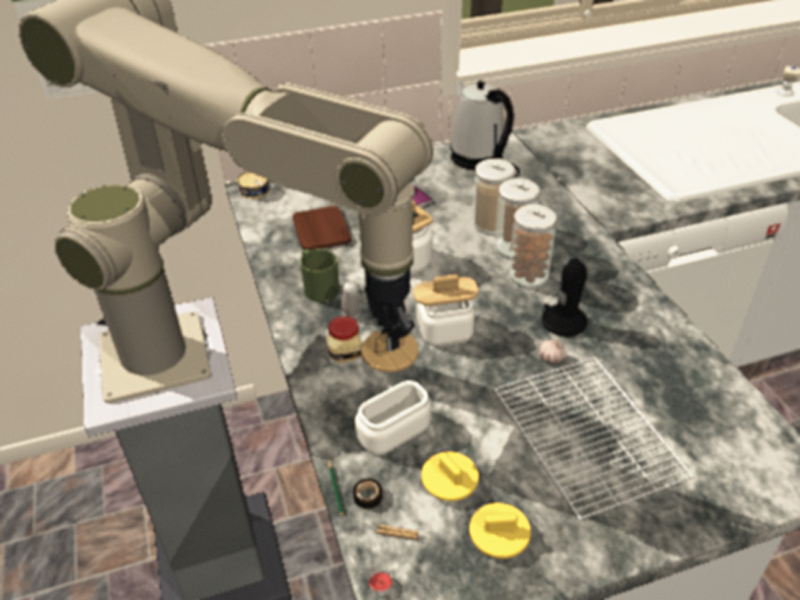

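The lid is held, with finger width 15.5 mm. The empty oblong canister's mouth is now visible around (395,408). I'll lay the round lid on the board next.

```bash
python3 - <<'E'
from h import *
x,y,z=.456,.328,.029
put(x,y,z,40,hover=.02);lower(x,y,z);release()
manip.move_pose([.6238,-.1288,.28],ori(-7));
s=manip.sense();print(s["time"],s["position"],s["ee_rot"])
manip.move_straight([.45,.05,.36],rate=.2)
snap("side","s3",(150,110,310,310),3)
E
```

```text
down 5 z 0.029366541614370745 [-4.7 -4.2 11.5] 12.6833
15.9 [ 0.6237911  -0.12751651  0.27958095] [-1.79971764e+02  3.73456894e-02 -6.90113789e+00]
```

View pics/s3.png

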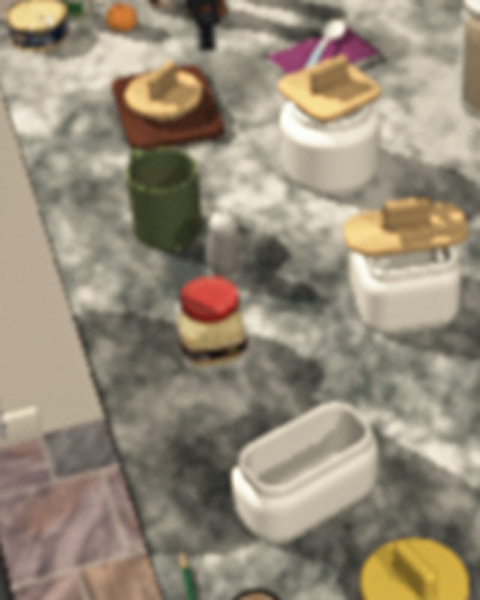

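The round lid lies well on the board at crop (165,95), the oblong canister is empty, and the bystanders are undisturbed. Next I'll fit the oblong canister's mouth and check the overlay.

```bash
cat >> h.py <<'E'
from scipy.ndimage import map_coordinates
def off(lx,ly,r,d,z):  # contour grown by d
    a=np.linspace(0,2*np.pi,400,endpoint=False);rr=r+d
    if lx==0: return np.c_[rr*np.cos(a),rr*np.sin(a),np.full(400,z)]
    # uniform samples of rounded box
    P=np.c_[rr*np.cos(a),rr*np.sin(a),np.full(400,z)]+np.c_[np.sign(np.cos(a))*(lx/2-r),np.sign(np.sin(a))*(ly/2-r),0*a]
    Q=np.vstack([P,P[:1]]);s=np.r_[0,np.cumsum(np.linalg.norm(np.diff(Q,axis=0),axis=1))];t=np.linspace(0,s[-1],300)
    return np.c_[[np.interp(t,s,Q[:,i]) for i in range(3)]].T
def fitmouth(im,dims,p0,z,name,s=9):
    g=cv2.GaussianBlur(im,(0,0),.5).min(2).astype(float)
    smp=lambda P,p:map_coordinates(g,proj("side",place(P,p[0],p[1],z,p[2]))[:,::-1].T,order=1)
    lx,ly,r=dims
    def cost(q):
        p=[q[0]/1000,q[1]/1000,q[2]/50]
        m=sum(np.minimum(smp(off(lx,ly,r,d,0),p),230).mean() for d in(.0015,.003,.0045));i=sum(smp(off(lx,ly,r,-d,0),p).mean() for d in(.002,.0035,.005))
        return i-m
    best=None
    for dx in(-6,0,6):
        for dy in(-6,0,6):
            x0=np.array([p0[0]*1000+dx,p0[1]*1000+dy,p0[2]*50])
            q=minimize(cost,x0,method="Nelder-Mead",options=dict(initial_simplex=np.vstack([x0,x0+[4,0,0],x0+[0,4,0],x0+[0,0,4]])))
            if best is None or q.fun<best.fun: best=q
    q=best.x;p=np.array([q[0]/1000,q[1]/1000,q[2]/50]);overlay(im,[(off(lx,ly,r,0,0),z),(off(lx,ly,r,.006,0),z)],p,name,s)
    return p,best.fun
def overlay(im,Cs,p,name,s=9,half=(30,26)):
    c=proj("side",[[p[0],p[1],Cs[0][1]]])[0].astype(int);o=c-half
    v=cv2.resize(im[o[1]:o[1]+2*half[1],o[0]:o[0]+2*half[0]],None,fx=s,fy=s,interpolation=cv2.INTER_CUBIC)
    for C,z in Cs:
        q=(proj("side",place(C,p[0],p[1],z,p[2]))-o+.5)*s-.5;cv2.polylines(v,[np.round(q).astype(np.int32)],True,(255,0,255),1)
    cv2.imwrite(f"pics/{name}.png",v)
E
python3 - <<'E'
from h import *
im=cv2.imread("pics/s3_raw.png");p0=ray("side",(251,259),.078);print(p0)
for r in(.014,.02,.026):
  for y in (0,15):
    p,f=fitmouth(im,(.124,.056,r),(p0[0],p0[1],np.radians(y)),.078,"m1");print(r,p[:2].round(4),np.degrees(p[2]).round(1),round(f,1))
p,f=fitmouth(im,(.124,.056,.022),(*p[:2],p[2]),.078,"m1");print(p,f)
E
```

```text
[ 0.4208807  -0.37235416  0.078     ]
0.014 [ 0.4234 -0.37  ] 17.5 -46.8
0.014 [ 0.4234 -0.37  ] 17.5 -46.8
0.02 [ 0.4237 -0.3699] 16.8 -58.8
0.02 [ 0.4237 -0.3699] 16.8 -58.8
0.026 [ 0.4239 -0.37  ] 16.4 -62.2
0.026 [ 0.4239 -0.37  ] 16.4 -62.2
[ 0.42358656 -0.36996909  0.29010353] -61.04563969094613
```

View pics/m1.png

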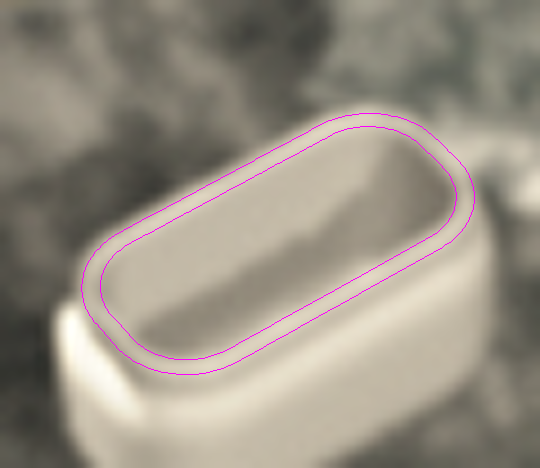

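The overlay lies exactly on the oblong canister's rim. I'll pick the oblong lid, with a refit, and place it there.

```bash
cat >> h.py <<'E'
def transfer(lid,can,zl,zc,yl,yc,fmax=5):
    """lid/can xy, z of lid origin now / when home, yaws deg; stops above rim with force, reports"""
    pick(lid[0],lid[1],zl,yl)
    tp=np.array(manip.sense()["position"]);a=np.radians(yl);ex=np.array([np.cos(a),np.sin(a)])
    dx=(np.array(lid)-tp[:2])@ex                      # lid centre along the bar from the TCP
    b=np.radians(yc);tgt=np.array(can)-dx*np.array([np.cos(b),np.sin(b)])
    manip.move_pose([*tgt,.30],ori(yc));manip.move_straight([*tgt,zc+DZ+.030],rate=.15);manip.hold(.3)
    cmd=tgt.copy()
    for _ in range(2):
        cmd+=tgt-np.array(manip.sense()["position"])[:2];manip.move_straight([*cmd,zc+DZ+.022],rate=.05);manip.hold(.2)
    s=manip.sense();f0=np.array(s["wrist_force"]);print("dx",dx,"err",(np.array(s["position"])[:2]-tgt).round(4),s["ee_rot"])
    for d in np.arange(.018,-.0031,-.0015):
        manip.move_straight([*cmd,zc+DZ+d],rate=.03);s=manip.sense();f=np.array(s["wrist_force"])-f0
        if np.linalg.norm(f)>fmax: break
    manip.hold(.2);s=manip.sense();print("stop d",round(d,4),"lid z-home",s["position"][2]-DZ-zc,(np.array(s["wrist_force"])-f0).round(1),s["time"])
    return cmd
E
python3 - <<'E'
from h import *
im=cv2.imread("pics/s3_raw.png")
p,f,_=fitlid(im,"oblong",(.6239,-.1287),.104,(-7,));print(p,f)
transfer(p[:2],(.4238,-.370),.104,.078,np.degrees(p[2]),16.5)
E
```

```text
[ 0.62334832 -0.12881292 -0.13509484] 0.04386095901775344
grip 0.015316428142298631 39.43758308887482 20.15
lift 0.015545362112085332 [-0.32  0.12 -1.68] 21.025
dx 0.0005393849521144339 err [-0.      0.0001] [ 1.79998911e+02 -2.00812776e-03  1.65011500e+01]
stop d -0.0015 lid z-home 0.0002685593390557711 [-5.8  5.  14.4] 28.0583
```

```bash
python3 - <<'E'
from h import *
release();manip.move_straight([.42,.0,.40],rate=.25)
snap("side","s4",(150,110,310,310),3);print(manip.sense()["time"])
im=cv2.imread("pics/s4_raw.png")
p,f,_=fitlid(im,"oblong",(.4238,-.370),.078,(16,));print("oblong",p,np.degrees(p[2]),f)
p,f,_=fitlid(im,"square",(.6268,.14),.119,(15,));print("square",p,np.degrees(p[2]),f)
p,f,_=fitlid(im,"round",(.456,.328),.029,(40,));print("round",p,f)
for r in(.012,.018,.024):
    p,f=fitmouth(im,(.088,.088,r),(.6235,-.1288,-.1),.09,"m2");print(r,p,np.degrees(p[2]),f)
    if r==.012: b=f
    if f<=b: b=f;rb=r
fitmouth(im,(.088,.088,rb),p,.09,"m2");a=cv2.imread("pics/m2.png");c=cv2.imread("pics/s4.png")[:468,100:350]
cv2.imwrite("pics/m2s.png",np.hstack([a,c]))
E
```

```text
31.3
oblong [ 0.42206696 -0.36676279  0.26878799] 15.400417643488787 0.05069984493020409
square [0.6266096  0.14003423 0.27284539] 15.632889186906443 0.06664962089421342
round [0.45163077 0.3239375  0.49018969] 0.47036238205590664
0.012 [ 0.62116828 -0.1279661  -0.14436077] -8.271262906027134 -89.5458718147811
0.018 [ 0.62128333 -0.12798029 -0.13809207] -7.912092968983383 -96.5581406803824
0.024 [ 0.62117896 -0.12790684 -0.13684921] -7.840882328131991 -99.26993616493985
```

View pics/m2.png

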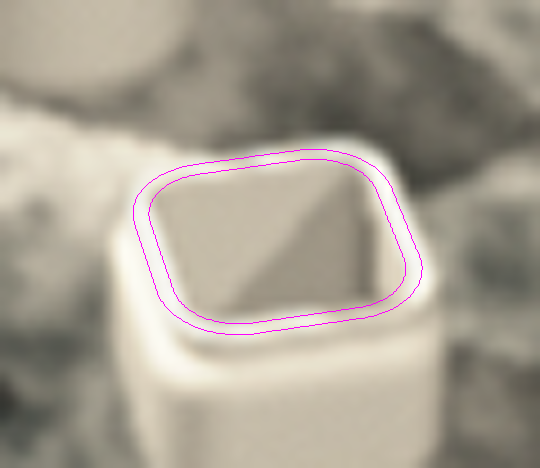

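View pics/s4.png

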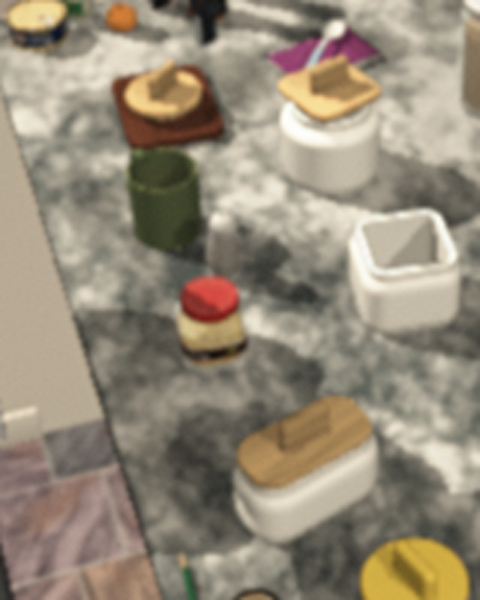

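The oblong lid sits home on its canister, crop (305,440). The square mouth overlay fits, except that its true corners are sharper than I modelled. I'll check the per-side profiles of that fit and of the seated oblong lid.

```bash
python3 - <<'E'
from h import *
im=cv2.imread("pics/s4_raw.png");g=im.min(2).astype(float)
x,y,a,z=.6212,-.128,np.radians(-8.2),.09
D=np.arange(-10,13,1.)
print(D.astype(int))
for nm,n,t in(("+x",(1,0),(0,1)),("-x",(-1,0),(0,1)),("+y",(0,1),(1,0)),("-y",(0,-1),(1,0))):
    n=np.array(n);t=np.array(t);r=[]
    for d in D:
        P=np.array([[*(n*(.044+d/1000)+t*s),0] for s in np.linspace(-.022,.022,15)])
        r.append(map_coordinates(g,proj("side",place(P,x,y,z,a))[:,::-1].T,order=1).mean())
    print(nm,np.round(r).astype(int))
overlay(im,[(rbox(.138,.07,.032,.0,.0001)[:48],.078),(rbox(.138,.07,.032,.0,.0001)[:48],.088)],(.4238,-.370,np.radians(16.5)),"o1")
E
```

```text
[-10  -9  -8  -7  -6  -5  -4  -3  -2  -1   0   1   2   3   4   5   6   7
   8   9  10  11  12]
+x [126 132 139 148 157 167 178 189 200 210 220 228 234 237 237 233 225 212
 197 180 164 149 137]
-x [167 167 167 168 171 178 187 198 210 222 231 237 239 239 238 236 234 234
 234 234 234 234 234]
+y [170 171 173 176 179 183 188 192 197 200 203 205 206 206 204 199 192 184
 175 166 156 146 137]
-y [132 133 135 139 144 151 158 166 174 181 189 195 201 204 205 204 202 199
 196 192 187 183 180]
```

View pics/o1.png

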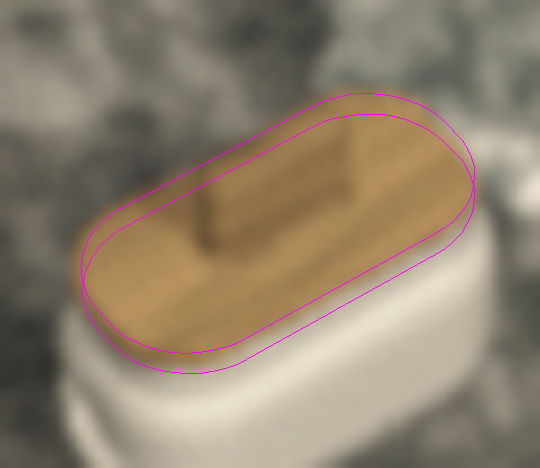

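The oblong lid is down, but in the image it seems to sit 2-3 mm off-centre, up and to the left. That hints at a camera-to-robot bias. I'll lift the square lid, hover it over its canister, and measure the bias there.

```bash
cat >> h.py <<'E'
def fitheld(im,k,p0,z,yaw,name):
    ce=proj("side",[[p0[0],p0[1],z]])[0].astype(int);half=np.array((30,26));org=ce-half;c,m=woodmask(im,org,2*half)
    n,l,st,_=cv2.connectedComponentsWithStats(m);m=((l==1+np.argmax(st[1:,4]))*255).astype(np.uint8)
    H=cv2.cvtColor(c,cv2.COLOR_BGR2HSV);arm=cv2.dilate(((H[...,2]<70)).astype(np.uint8),np.ones((13,13)))>0
    gr=cv2.dilate(sil(LID[k][1:],[*p0[:2],yaw],z,org,m.shape),np.ones((25,25)))>0
    w=~(arm&cv2.dilate(gr.astype(np.uint8),np.ones((90,90))).astype(bool))&~gr
    def cost(q): return (np.abs(sil(LID[k][:1],[q[0]/1000,q[1]/1000,yaw],z,org,m.shape).astype(float)-m)*w).mean()
    x0=np.array(p0[:2])*1000
    q=minimize(cost,x0,method="Nelder-Mead",options=dict(initial_simplex=np.vstack([x0,x0+[5,0],x0+[0,5]]))).x/1000
    cn,_=cv2.findContours((sil(LID[k][:1],[*q,yaw],z,org,m.shape)>127).astype(np.uint8),0,2);cv2.drawContours(c,cn,-1,(255,0,255),1)
    c[~w]=c[~w]//2+[0,60,0];cv2.imwrite(f"pics/{name}.png",c);return q
E
python3 - <<'E'
from h import *
lid=np.array([.6266,.140]);yl,yc=15.6,-8.2
pick(*lid,.119,yl)
tp=np.array(manip.sense()["position"]);a=np.radians(yl);dx=(lid-tp[:2])@[np.cos(a),np.sin(a)];print("dx",dx)
can=np.array([.6215,-.1283]);b=np.radians(yc);tgt=can-dx*np.array([np.cos(b),np.sin(b)])
manip.move_pose([*tgt,.30],ori(yc));manip.move_straight([*tgt,.09+DZ+.03],rate=.15);manip.hold(.4)
s=manip.sense();t=np.array(s["position"]);print(t,tgt,s["time"])
snap("side","s5");im=cv2.imread("pics/s5_raw.png")
p=t[:2]+dx*np.array([np.cos(b),np.sin(b)]);q=fitheld(im,"square",p,t[2]-DZ,b,"held1");print("expected",p,"seen",q,"bias",q-p)
E
```

```text
grip 0.015578997461994265 40.160475969314575 34.075
lift 0.015528987178306506 [ 0.59 -0.19 -2.01] 34.85
dx 0.0004816114530503724
[ 0.62122801 -0.12834145  0.20756446] [ 0.62102331 -0.12823131] 37.0583
expected [ 0.6217047  -0.12841015] seen [ 0.61979807 -0.12385586] bias [-0.00190663  0.00455429]
```

View pics/held1.png

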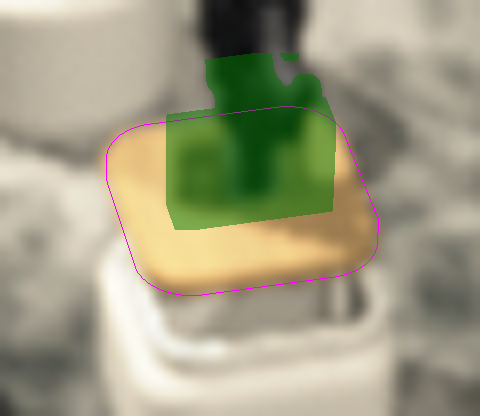

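The contour hugs the held lid at (240,200). The camera sees the lid (-1.9, +4.5) mm from where the arm says it is, so I'll shift the target accordingly and lower it.

```bash
cat >> h.py <<'E'
def seat(tgt,zc,fmax=5):
    cmd=np.array(tgt,float)
    for h in(.026,.020):
        manip.move_straight([*cmd,zc+DZ+h],rate=.05);manip.hold(.2);cmd=cmd+tgt-np.array(manip.sense()["position"])[:2]
    s=manip.sense();f0=np.array(s["wrist_force"])
    for d in np.arange(.0165,-.0031,-.0015):
        manip.move_straight([*cmd,zc+DZ+d],rate=.03);s=manip.sense();f=np.array(s["wrist_force"])-f0
        if np.linalg.norm(f)>fmax: break
    print("stop d",round(d,4),"lid z-home",round(s["position"][2]-DZ-zc,4),f.round(1),s["time"])
E
python3 - <<'E'
from h import *
tgt=np.array([.6210,-.1282])+[.0016,-.0037]
seat(tgt,.09)
release();manip.move_straight([.42,.0,.40],rate=.25)
snap("side","s6",(150,110,310,310),3);print(manip.sense()["time"])
im=cv2.imread("pics/s6_raw.png")
p,f,c1=fitlid(im,"square",(.6215,-.1283),.09,(-8,));print("square",p,np.degrees(p[2]),f)
p,f,_=fitlid(im,"oblong",(.4238,-.370),.078,(16,));print("oblong",p,np.degrees(p[2]),f)
p0=ray("side",(260,150),.105);best=None
for dx in (-.01,0,.01):
  for dy in(-.01,0,.01):
    p,f=fitmouth(im,(0,0,.044),(p0[0]+dx,p0[1]+dy,0),.105,"m3")
    if best is None or f<best[1]: best=(p,f)
print("rc",p0,best);fitmouth(im,(0,0,.044),best[0],.105,"m3")
H=cv2.cvtColor(im,cv2.COLOR_BGR2HSV);d=[H[int(v),int(u)] for u,v in((195,141),(205,145),(190,133),(215,150))];print(d)
cv2.imwrite("pics/mix.png",np.hstack([cv2.imread("pics/m3.png")[:384,:400],c1[:384]]))
cv2.imwrite("pics/bd.png",cv2.resize(im[125:165,180:230],None,fx=14,fy=14,interpolation=cv2.INTER_CUBIC))
E
```

```text
stop d -0.0015 lid z-home 0.0003 [-4.6  2.4 12.3] 41.3083
44.075
square [ 0.62238296 -0.12538674 -0.1349909 ] -7.734409039224699 0.046015202539411985
oblong [ 0.42200146 -0.36674066  0.27183296] 15.574881464203894 0.050900872467395844
rc [0.61438011 0.09975282 0.105     ] (array([ 0.625457  ,  0.13971997, -0.34674195]), np.float64(-68.68600270124341))
[array([ 20, 107, 238], dtype=uint8), array([ 18, 114, 232], dtype=uint8), array([ 19,  32, 221], dtype=uint8), array([  9, 155,  64], dtype=uint8)]
```

View pics/mix.png

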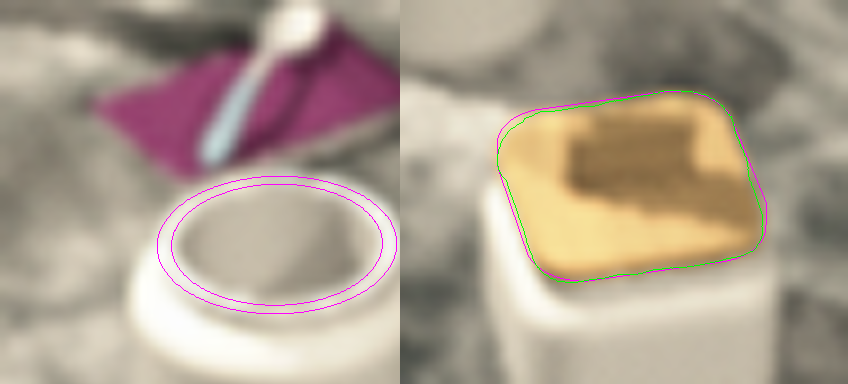

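View pics/bd.png

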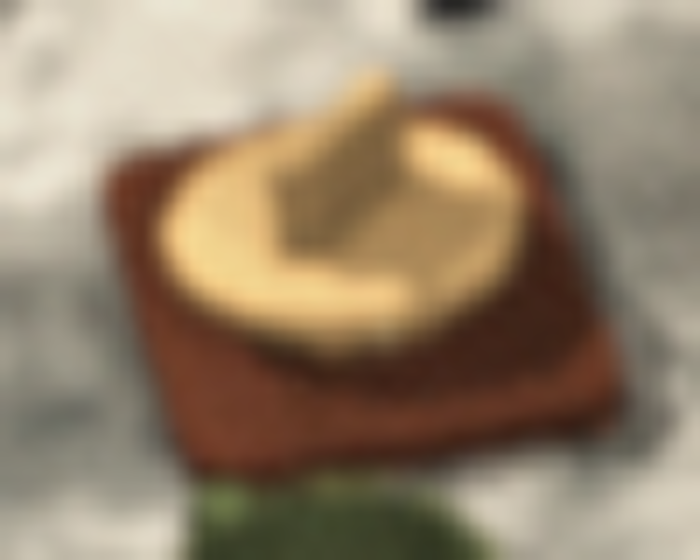

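The square lid is on, crop (635,190), with the contour hugging it. The round mouth fits at (275,245), and the round lid lies squarely on the board at (345,215). That uses all 14 pictures. To settle the few-mm bias, I'll seat the round lid and feel for the mouth walls very gently before releasing.

```bash
cat >> h.py <<'E'
def feel(zc,lift=.002,thr=1.2,axes=(1,0)):
    c=np.array(manip.sense()["position"])[:2].copy();z=zc+DZ+lift
    manip.move_straight([*c,z],rate=.03);manip.hold(.15)
    for a in axes:
        w={}
        for sg in(1,-1):
            f0=np.array(manip.sense()["wrist_force"]);p=c.copy();fs=[]
            for i in range(12):
                p[a]+=sg*.0005;manip.move_straight([*p,z],rate=.02);f=(np.array(manip.sense()["wrist_force"])-f0)[a];fs.append(round(f,1))
                if -sg*f>thr: break
            w[sg]=np.array(manip.sense()["position"])[a];print("axis",a,sg,i,fs)
            manip.move_straight([*c,z],rate=.03);manip.hold(.1)
        n=(w[1]+w[-1])/2;print("axis",a,"span",round(w[1]-w[-1],4),"shift",round(n-c[a],4));c[a]=n
    manip.move_straight([*c,z],rate=.03);print("t",manip.sense()["time"]);return c
E
python3 - <<'E'
from h import *
pick(.456,.328,.029,40)
t=np.array([.6265,.1377]);manip.move_pose([*t,.30],ori(40));seat(t,.105)
print(feel(.105))
E
```

```text
grip 0.015475006224317373 40.00988245010376 47.2417
lift 0.015456768297547123 [-0.97  0.03 -1.66] 48.6167
stop d -0.0015 lid z-home 0.0003 [-4.7 -0.9 11.8] 55.3417
axis 1 1 5 [np.float64(-0.2), np.float64(-0.3), np.float64(-0.7), np.float64(0.1), np.float64(0.6), np.float64(-1.8)]
axis 1 -1 11 [np.float64(-0.9), np.float64(-1.1), np.float64(0.2), np.float64(-0.9), np.float64(-1.3), np.float64(-1.8), np.float64(-0.6), np.float64(-1.0), np.float64(-0.8), np.float64(-0.6), np.float64(0.6), np.float64(2.5)]
axis 1 span 0.0084 shift -0.0015
axis 0 1 10 [np.float64(-0.6), np.float64(-0.9), np.float64(-0.9), np.float64(-0.9), np.float64(-0.2), np.float64(-0.3), np.float64(-0.4), np.float64(0.1), np.float64(-0.3), np.float64(-0.2), np.float64(-1.9)]
axis 0 -1 5 [np.float64(0.5), np.float64(0.4), np.float64(-0.4), np.float64(-0.8), np.float64(-0.5), np.float64(1.4)]
axis 0 span 0.0082 shift 0.0012
t 66.3417
[0.62792641 0.13626771]
```

The touch result, (+2.4, -3.4) mm from the camera value, confirms the bias. The square correction was therefore right. I'll lower and release the round lid, then re-centre the oblong lid by that same bias.

```bash
cat >> h.py <<'E'
def down(c,zc,start,fmax=5):
    c=np.array(c);manip.move_straight([*c,zc+DZ+start],rate=.03);manip.hold(.15);f0=np.array(manip.sense()["wrist_force"])
    for d in np.arange(start-.001,-.0031,-.001):
        manip.move_straight([*c,zc+DZ+d],rate=.03);s=manip.sense();f=np.array(s["wrist_force"])-f0
        if f[2]>fmax: break
    print("down d",round(d,4),round(s["position"][2]-DZ-zc,4),f.round(1),s["time"])
E
python3 - <<'E'
from h import *
down((.6279,.1363),.105,.002);release()
x,y,z=.4238,-.370,.078
manip.move_pose([x,y,z+DZ+.07],ori(16.5));manip.move_straight([x,y,z+DZ],rate=.12);gripper_close(40)
s=manip.sense();print(s["gripper_width"],s["position"],s["time"])
manip.move_straight([x,y,z+DZ+.004],rate=.04)
down((x+.002,y-.0034),z,.004);release()
manip.move_pose([.42,.0,.40],ori(0));print(manip.sense()["time"])
snap("side","s7");im=cv2.imread("pics/s7_raw.png")
for k,p,z,yw in(("square",(.6215,-.1283),.09,-8),("oblong",(.4238,-.370),.078,16),("round",(.6255,.1397),.105,40)):
    r,f,_=fitlid(im,k,p,z,(yw,));print(k,((r[:2]-p)*1000).round(1),np.degrees(r[2]).round(1),round(f,3))
E
```

```text
down d -0.001 0.0003 [-3.4 -0.5  8.8] 67.4917
0.01503558358405353 [ 0.42391032 -0.37020106  0.16530723] 72.25
down d -0.001 0.0003 [-5.3  5.4 12.9] 74.1833
77.1083
square [1.1 2.9] -7.9 0.046
oblong [0.6 0.2] 15.6 0.047
round [3.3 4.6] 50.4 0.082
```

```bash
python3 - <<'E'
from h import *
G=lambda n:cv2.cvtColor(cv2.imread(f"pics/{n}_raw.png"),cv2.COLOR_BGR2GRAY).astype(np.float32)
S={n:G(n) for n in("side1","s3","s4","s6","s7")}
def sh(a,b,cx,cy,w=20,h=10):
    c=(int(cx-w),int(cy-h),int(cx+w),int(cy+h));A=S[a][c[1]:c[3],c[0]:c[2]];B=S[b][c[1]:c[3],c[0]:c[2]]
    W=np.eye(2,3,dtype=np.float32);
    try: cc,W=cv2.findTransformECC(A,B,W,cv2.MOTION_TRANSLATION,(3,200,1e-6),None,3);return W[:,2].round(2).tolist(),round(cc,4)
    except Exception as e: return "fail"
for nm,p,prs in(("round",(.626,.139,.035),(("s4","s6"),("s6","s7"),("side1","s7"))),("square",(.6215,-.128,.03),(("s3","s4"),("s4","s6"),("s4","s7"))),("oblong",(.4238,-.37,.025),(("side1","s3"),("s3","s4"),("s4","s7")))):
    c=proj("side",[p])[0]
    for a,b in prs: print(nm,a,b,sh(a,b,*c,24,9))
# lid mask extents vs model at the centred pose
im=cv2.imread("pics/s7_raw.png")
for k,p,z,yw in(("square",(.6215,-.1283),.09,-8),("oblong",(.4238,-.370),.078,16.5),("round",(.6255,.1397),.105,40)):
    org=proj("side",[[*p,z]])[0].astype(int)-(28,24);c,m=woodmask(im,org,(56,48));n,l,st,_=cv2.connectedComponentsWithStats(m);m=(l==1+np.argmax(st[1:,4]))
    e=sil(LID[k],[*p,np.radians(yw)],z,org,m.shape)>127
    bb=lambda q:np.array([np.where(q.any(0))[0][[0,-1]],np.where(q.any(1))[0][[0,-1]]])/8
    print(k,"mask",bb(m).round(1).tolist(),"model",bb(e).round(1).tolist(),"areas",m.sum(),e.sum())
E
```

```text
round s4 s6 ([0.1599999964237213, -0.07999999821186066], 0.9319)
round s6 s7 ([0.11999999731779099, 0.5199999809265137], 0.9216)
round side1 s7 ([-0.029999999329447746, 0.1599999964237213], 0.963)
square s3 s4 ([0.10000000149011612, -0.27000001072883606], 0.9394)
square s4 s6 ([-0.10999999940395355, 3.2300000190734863], 0.8218)
square s4 s7 ([-0.11999999731779099, 3.2899999618530273], 0.7979)
oblong side1 s3 ([-0.7400000095367432, 1.2699999809265137], 0.5239)
oblong s3 s4 ([0.8700000047683716, 1.2000000476837158], 0.639)
oblong s4 s7 ([0.3100000023841858, 0.23000000417232513], 0.9366)
square mask [[12.1, 45.2], [11.2, 35.2]] model [[12.1, 45.9], [11.9, 35.6]] areas 39814 41403
oblong mask [[6.5, 51.9], [8.4, 39.4]] model [[7.0, 50.8], [8.2, 39.5]] areas 54374 55972
round mask [[15.6, 42.6], [11.8, 32.1]] model [[15.0, 42.4], [10.9, 33.0]] areas 24836 27079
```

```bash
python3 - <<'E'
from h import *
G=lambda n:cv2.GaussianBlur(cv2.cvtColor(cv2.imread(f"pics/{n}_raw.png"),cv2.COLOR_BGR2GRAY),(0,0),.7).astype(np.float32)
A,B=G("side1"),G("s7")
for nm,p in(("round",(.612,.08,.008)),("square",(.608,-.185,.008)),("oblong",(.43,-.41,.008)),("mug",(.40,.06,.01)),("mustard",(.38,-.165,.01))):
    u,v=proj("side",[p])[0].astype(int);w,h=22,7
    T=A[v-h:v+h,u-w:u+w];R=cv2.matchTemplate(B[v-h-4:v+h+4,u-w-4:u+w+4],T,cv2.TM_CCOEFF_NORMED);_,m,_,l=cv2.minMaxLoc(R)
    i,j=l[1],l[0];q=lambda a,b,c:.5*(a-c)/(a-2*b+c)
    print(nm,(u,v),round(m,4),"shift px",round(j-4+q(R[i,j-1],R[i,j],R[i,j+1]),2),round(i-4+q(R[i-1,j],R[i,j],R[i+1,j]),2))
E
```

```text
round (np.int64(261), np.int64(173)) 0.9842 shift px -0.02 -0.01
square (np.int64(286), np.int64(219)) 0.9998 shift px 0.02 -0.02
oblong (np.int64(258), np.int64(282)) 0.991 shift px 0.28 0.13
mug (np.int64(208), np.int64(189)) 0.9999 shift px -0.0 -0.01
mustard (np.int64(219), np.int64(231)) 0.5021 shift px -0.16 0.35
```

```bash
python3 - <<'E'
from h import *
G=lambda n:cv2.GaussianBlur(cv2.cvtColor(cv2.imread(f"pics/{n}_raw.png"),cv2.COLOR_BGR2GRAY),(0,0),.7).astype(np.float32)
for a,b in(("side1","s3"),("side1","s4"),("s3","s4"),("s4","s7"),("s6","s7")):
  A,B=G(a),G(b)
  for nm,(u,v),w,h in(("base",(219,229),16,8),("redlid",(220,209),14,9),("shaker",(223,190),7,12)):
    T=A[v-h:v+h,u-w:u+w];R=cv2.matchTemplate(B[v-h-4:v+h+4,u-w-4:u+w+4],T,cv2.TM_CCOEFF_NORMED);_,m,_,l=cv2.minMaxLoc(R);print(a,b,nm,round(m,3),l[0]-4,l[1]-4)
print(proj("side",[(.42,0,.33),(.42,0,.4)]))
E
```

```text
side1 s3 base 0.598 0 0
side1 s3 redlid 0.924 0 0
side1 s3 shaker 1.0 0 0
side1 s4 base 0.599 0 0
side1 s4 redlid 0.889 0 0
side1 s4 shaker 1.0 0 0
s3 s4 base 1.0 0 0
s3 s4 redlid 0.981 0 0
s3 s4 shaker 1.0 0 0
s4 s7 base 1.0 0 0
s4 s7 redlid 1.0 0 0
s4 s7 shaker 1.0 0 0
s6 s7 base 1.0 0 0
s6 s7 redlid 1.0 0 0
s6 s7 shaker 1.0 0 0
[[211.28038655 121.48543429]
 [209.50015561 101.87602881]]
```

The canisters have not moved beyond the measuring noise, and neither have the mug, shaker and mustard. The mustard's poorer match against the first picture is only the arm's shadow, since its shift is 0. All three lids reached rim height within 0.3 mm.

```bash
python3 -c "
from h import *
print(manip.sense()['time']);print(order.sign_off())"
```

```text
77.1583
the job is handed in; nothing more can be done
None
```

I put all three lids back on their own canisters and handed the job in at 77 s; each was lowered gently until it met the rim, within 0.3 mm of home height, though the square lid may sit up to about 3 mm off-centre.

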